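# Clamp a fingerboard blank in the vacuum planing fixture

## Robot

A 6-joint arm with a two-finger parallel gripper is mounted at the origin on the work surface. World frame = base frame: x ahead of the robot, y to its left, z up, the work surface at z = 0. Lengths are in m, angles in rad, forces in N, time in s.
With the tool pointing down it reaches from about 0.425 to 0.95 m from the base axis. Payload 3.5 kg.
Tool frame: the origin (TCP) lies midway between the tips of the shut fingers; the grasp point (between the pads) lies ctrl.hold_point_z behind it (ctrl.hold_point_z is the distance from the TCP to the grasp point, in m); z points along the fingers, x is the direction in which the jaws open and shut, and the axes are right-handed (so a half turn about z gives the same grasp; the last joint's range is limited). The gripper opens to 85 mm and grips with 20 to 120 N. Pads are 22 mm wide; open, the fingers measure 114 mm over their backs; the gripper's body (76 mm by 85 mm) begins 54 mm behind the grasp point. The pads swing forward as they close: fully open they stand 13 mm farther back than shut.
Start: joints at [-1.309, 0.286, 1.577, -0, 1.279, -0.15], TCP at [0.27, -0.619, 0.202] pointing down, gripper open.
Joint ranges: [-2.77, 2.77], [-0.9, 2.22], [0.21, 2.48], [-1.53, 4.67], [0.24, 2.81], [-2.84, 2.84]. Speed limits (rad/s): [2.79, 2.79, 3.14, 3.14, 3.14, 3.14].

## Interface

Orientations are given as a unit quaternion [x, y, z, w].
In Python, from plant import ctrl gives the robot as it stands.
- The arm moves only by the tool step_arm, never from a script. Its arguments are lists of equal length, an entry for each row: "gripper": the gripper's target within -1 to 1 (shut at 1, half-way at 0, fully open at -1); "linear": the shift along the tool's x, y, z in m, a list of three; "delta_rot": the turn, a rotation vector about the tool's x, y, z in degrees, a list of three. A call has 1 to 20 rows; each row is the pose to reach, as a shift and turn from the pose commanded when the call began, along the tool's axes at that moment; what a row does not reach only later rows make up. A row lasts 1/8 s, in which the tool goes at most 62.5 mm and 10.7 degrees, less where a joint would pass 70% of its speed; a pose out of reach is approached as far as the arm can. A call with a gripper value outside its range is refused whole. The fingers move at their own pace and stop on an object; "grip_force" is the grip in N (left out, the last holds). Time passes only in rows, so rows that repeat a pose let the fingers close. It gives the time, the measured TCP pose, the force and the opening at its end, in the units of the state.
- ctrl.get_state(): the state, without advancing time (a new reading comes with each control period).
- ctrl.read_camera(name): name is "scene" or "top" or "wrist"; returns a dict with "frame" (420x560x3 uint8, red, green, blue), "fx", "fy", "cx", "cy" (pixels), "view" (4x4, takes a point from world to camera coordinates). Camera axes: x right, y down, z forward; pixel columns grow to the right and rows downward; lengths in m; the calibration is good to about 2 mm. The wrist camera is an equidistant fisheye: a pixel r from the principal point sees the ray r / f radians off the axis. A picture is of the moment at which its call begins. There is no depth.
- ctrl.sign_off(): hands the job in, once; it reports no verdict.
The state is a dict: "time": time; "qpos": joint angles; "dq": joint speeds; "joint_efforts": joint torques, N m; "eef_pos": TCP position; "tcp_rot": TCP orientation; "contact_force": force on the tool from outside, world axes, zero at the start; "wrist_torque": the same for the moment, N m; "opening": opening from 0.0 (shut) to 1.0 (fully open).
Only numpy, scipy, OpenCV 4.12 (cv2) and the standard library are available. Lean on these libraries where they do the work, as an engineer would, in place of code of your own. Each camera call takes 0.05 s, during which the arm holds its last target. There are 200 camera calls.

## Task

Slide the orange clamp grip back to its open end stop, then lay the black ebony fingerboard blank flat in the fixture's bed, its white nut end facing the green stop, without dropping it. Let go of it, slide the orange grip fully home so that the clamp closes over the blank, and last slide the red vacuum switch fully to its green end. Leave the rosewood blank and everything else on the bench where it is.

Things in the scene. Friction and masses are not known exactly. Their poses are not given: they have to be found in the camera images.
- fixture: Pale wooden planing fixture fixed to the bench, 170 (its x) x 336 (its y) x 24 high. Origin: centre of its underside, z up; its -x side faces the robot roughly. Along its y: green nut stop at the -y end, then the flat bed with a cork strip (centre line x = +30), then the clamp with the orange grip at the +y end. Red switch on the -x side; black gauge (32 diameter, top z = 46) at (-50, 100).
- bed_home (a point): Where the underside centre of a fully home blank lies: fixture (30, -50, 24), on the bed surface; axes as the fixture. The blank points along y, white end to -y. It may be laid up to 12 mm short of the green stop: the closing clamp pushes it home. The bed's middle has no guides, for the fingers.
- nut_stop (a point): Middle of the foot of the green stop's face towards the bed, fixture (30, -145, 24); stop 56 wide, top z = 40. Two pairs of brass guides (10 high, tops z = 34) flank the bed: narrow pair at fixture y = -144 to -114, inner faces 34 apart, for the blank's tongue; wide pair at y = -15 to +12, inner faces 46 apart, for its body.
- clamp_slide (a joint): Clamp slide, m: 0 = fully home (closed, fixture -y), 0.060 = at the open end stop (fixture +y). Stays where left; about 3 N to move. Aluminium carriage 44 wide, top z = 54; its hood, 30 wide, underside z = 46, covers the last 26 mm of a blank when home. Hood tip at fixture y = 20 + travel, pushing face at y = 46 + travel.
- clamp_grip (a point): Point inside the upright orange clamp grip, a block 24 (fixture x) x 14 (fixture y) x 34 high, from z = 54 to z = 88 above the bench; the point lies on its vertical centre line at z = 74. Axes as the fixture.
- vac_switch (a joint): Vacuum switch, m: 0 = off (grey end plate, fixture -y), 0.050 = on, at the end stop by the green end plate (fixture +y). Stays where left; about 2.5 N to move.
- vac_grip (a point): Point inside the red switch grip, a block 16 (fixture x) x 34 (fixture y) x 26 high, from z = 32 to z = 58 above the bench; the point lies on its vertical centre line at z = 48. Axes as the fixture. Its track plate (40 wide) is at z = 28; the end plates' tops are at z = 34.
- ebony_blank: Loose black ebony blank, about 160 g, 190 long (its x), 18 thick: body 38 wide from x = -95 to +55, tongue 26 wide to x = +95, the last 8 mm a bone-white nut. Origin: centre of its underside, z up. Grasp across the 38. It starts at the robot's right, white end roughly away from the robot, in either of two places (the rosewood blank has the other).
- nut_end (a point): Middle of the white end face of the ebony blank, (95, 0, 9) in its frame.
- rosewood_blank: Bystander: a blank of exactly the ebony blank's shape and size but reddish-brown rosewood. Loose. Same origin and axes.
- sanding_block: Bystander: loose cork sanding block, 60 x 100 x 32 high.
- gouge: Bystander: loose gouge, turned wooden handle 26 diameter, steel blade, 215 long, lying flat behind the blanks.
- varnish: Bystander: loose amber varnish bottle, 56 diameter, 130 high, standing upright; origin at the centre of its foot.
- tailpiece: Bystander: loose small black violin tailpiece, 120 x 40 x 12, lying at the right.
- brush_jar: Bystander: loose blue ceramic jar, 76 diameter, 100 high, standing at the left.
There are look-alikes about, which are no part of the job. Leave any yellow look-alike of the ebony_blank alone.

How it is judged:
On the way, in this order (a step that is already met when the one before it is completed fails the run):
1. the clamp slide is at its open end stop (value of joint clamp_slide above 0.057 m), for 0.2 s.
2. the ebony blank lies flat in the bed between the guides, white end towards the green stop, let go and at rest (x of ebony_blank in the frame of fixture between 0.023 and 0.037 m and z of ebony_blank in the frame of fixture between 0.02 and 0.0275 m and angle between the x axis of ebony_blank and the y axis of fixture, either way round below 0.09 rad and angle between ebony_blank's own z axis and vertical below 0.05 rad and y of ebony_blank in the frame of fixture between -0.053 and -0.034 m and y of nut_end in the frame of fixture below -0.12 m and contact force between ebony_blank and the fingers below 0.3 N and linear speed of ebony_blank below 0.02 m/s), for 0.3 s.
3. the clamp slide is fully home over the blank (value of joint clamp_slide below 0.003 m), for 0.2 s.
4. the vacuum switch is at its green end stop (value of joint vac_switch above 0.047 m), for 0.2 s.
At the end, for the whole second after the job is handed in: Ebony blank released and at rest, flat in the bed (tilt < 0.05 rad), within 7 mm of its centre line and 0.09 rad of its direction, white end at the green stop (within 6 mm of home); clamp slide within 3 mm of its home stop; vacuum switch within 3 mm of its green end stop (x of ebony_blank in the frame of fixture between 0.023 and 0.037 m and z of ebony_blank in the frame of fixture between 0.02 and 0.0275 m and angle between the x axis of ebony_blank and the y axis of fixture, either way round below 0.09 rad and angle between ebony_blank's own z axis and vertical below 0.05 rad and y of ebony_blank in the frame of fixture between -0.053 and -0.044 m and y of nut_end in the frame of fixture below -0.135 m and value of joint clamp_slide below 0.003 m and value of joint vac_switch above 0.047 m and contact force between ebony_blank and the fingers below 0.3 N and linear speed of ebony_blank below 0.02 m/s); the robot touches nothing.
It fails at once if the ebony blank is dropped: out of the fingers while more than about 26 mm above the bed (height (world z) of ebony_blank above 0.05 m and contact force between ebony_blank and the fingers below 0.05 N).
It fails at once if a bystander on the bench is moved more than 30 mm or knocked over (distance of any of rosewood_blank, sanding_block, gouge, varnish, tailpiece, brush_jar from where it was at the start of the episode above 0.03 m or angle between any of varnish, brush_jar's own z axis and vertical above 0.6 rad).
It also fails if it takes over 69 s, if anything falls off the work surface, if the arm or the gripper's body presses on something with over 40 N, if the wrist force passes 120 N, or if a joint passes its speed limit or range.

## Working session

There is one attempt and no reset: what is moved stays moved. The work goes in short steps, Python scripts to look and compute and a tool call to move; the robot and the scene stay as the last step left them, time stands still between calls to the robot, and variables do not carry over. Pictures are saved under pics/ and viewed, on a budget of 10 in all, crops included, one or two more only if the job needs it, and the job is handed in when it is done.

Besides the shell and the picture viewer there is one more tool, called as name(argument=value, ...) on one line, values as JSON. step_arm: Moves the arm, as the interface text tells. Its arguments: {"type":"object","properties":{"gripper":{"type":"array"},"linear":{"type":"array"},"delta_rot":{"type":"array"},"grip_force":{"type":"number"}},"required":["gripper","linear","delta_rot"]}

```bash
mkdir -p pics; ls; cat > h.py <<'E'
import numpy as np, cv2
from plant import ctrl
from scipy.spatial.transform import Rotation as R
def cam(n):
    c=ctrl.read_camera(n); c['name']=n; return c
def save(c,fn): cv2.imwrite('pics/'+fn,c['frame'][:,:,::-1])
def ray(c,u,v):
    x=(u-c['cx'])/c['fx']; y=(v-c['cy'])/c['fy']
    if c['name']=='wrist':
        r=np.hypot(x,y); s=np.sin(r)/r if r>1e-9 else 1.; d=np.array([x*s,y*s,np.cos(r)])
    else: d=np.array([x,y,1.])
    V=np.array(c['view']); Rm=V[:3,:3]; o=-Rm.T@V[:3,3]; d=Rm.T@d
    return o,d/np.linalg.norm(d)
def plane(c,u,v,z):
    o,d=ray(c,u,v); return o+d*(z-o[2])/d[2]
def tri(c1,p1,c2,p2):
    o1,d1=ray(c1,*p1); o2,d2=ray(c2,*p2)
    s=np.linalg.lstsq(np.c_[d1,-d2],o2-o1,rcond=None)[0]
    a=o1+s[0]*d1; b=o2+s[1]*d2
    return (a+b)/2, np.linalg.norm(a-b)
E
python3 - <<'E'
from h import *
print(ctrl.get_state(), ctrl.hold_point_z)
for n in ['scene','top','wrist']:
    c=cam(n); save(c,n+'0.png'); V=np.array(c['view']); print(n,c['fx'],c['cx'],c['cy'],-V[:3,:3].T@V[:3,3])
a=[cv2.imread(f'pics/{n}0.png') for n in ['scene','top']]
E
```

```text
pics
{'time': 0.0, 'qpos': array([-1.30897918e+00,  2.87190371e-01,  1.57818149e+00,  9.92571043e-06,
        1.27860602e+00, -1.49989823e-01]), 'dq': array([3.83945011e-04, 1.72696242e-04, 4.03096896e-05, 7.54063099e-04,
       1.61146567e-03, 1.01475723e-03]), 'joint_efforts': array([ 3.68892211e-05, -4.05980551e+01, -2.92623478e+01, -1.17128420e-04,
        5.86298236e-03, -3.18201423e-06]), 'eef_pos': array([ 0.27002467, -0.61784217,  0.20102836]), 'tcp_rot': array([ 8.36738090e-01, -5.47601996e-01, -8.85949675e-04, -7.98402282e-04]), 'contact_force': array([ 0.48295537, -0.85268987,  1.05494219]), 'wrist_torque': array([-0.01390152,  0.05069179, -0.05067444]), 'opening': 0.9982850836361276} 0.0187
scene 534.2850453289865 278.66757945789357 216.56154993673422 [ 1.87075449 -0.19930808  1.52757796]
top 432.5131890808674 286.9436234592927 208.24915480019865 [ 0.43021886 -0.0847214   1.43713237]
wrist 325.19226210127806 275.5874690882549 212.08046606827892 [ 0.33190482 -0.5904233   0.37237961]
```

View pics/top0.png

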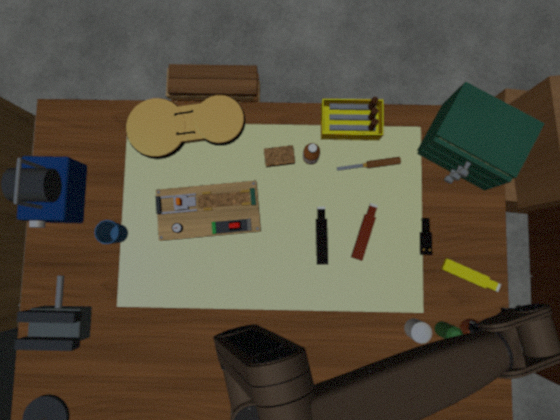

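View pics/scene0.png

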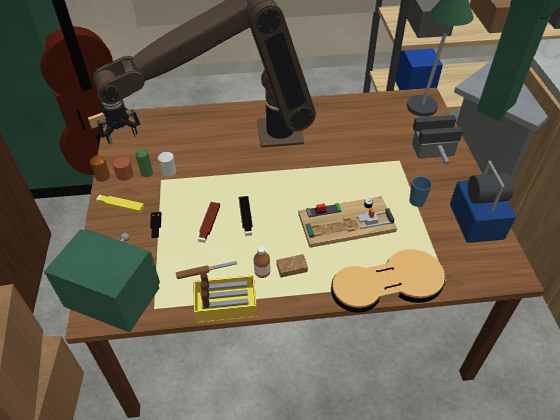

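Top view candidates: black blank at (322,237), rosewood at (363,232), black tailpiece at (426,237) and the yellow look-alike at (472,275). The black one at (322,237) fits the description. The fixture is at (208,211), with its clamp (orange, 179,202) on the left and the green stop (252,196) on the right. Next is a close crop to check the choice.

```bash
python3 - <<'E'
import cv2,numpy as np
t=cv2.imread('pics/top0.png'); s=cv2.imread('pics/scene0.png')
a=cv2.resize(t[170:280,145:345],None,fx=4,fy=4,interpolation=cv2.INTER_CUBIC)[:, :800]
b=cv2.resize(s[185:250,230:400],(800,306),interpolation=cv2.INTER_CUBIC)
o=np.vstack([a[:294],b]); 
o=np.vstack([cv2.resize(t[175:272,150:340],(588,300),interpolation=cv2.INTER_CUBIC),cv2.resize(s[190:250,230:400],(588,208),interpolation=cv2.INTER_CUBIC)])
o=np.clip(o*1.8,0,255).astype('uint8')
cv2.imwrite('pics/crop1.png',o)
E
```

```text
(no output)
```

View pics/crop1.png

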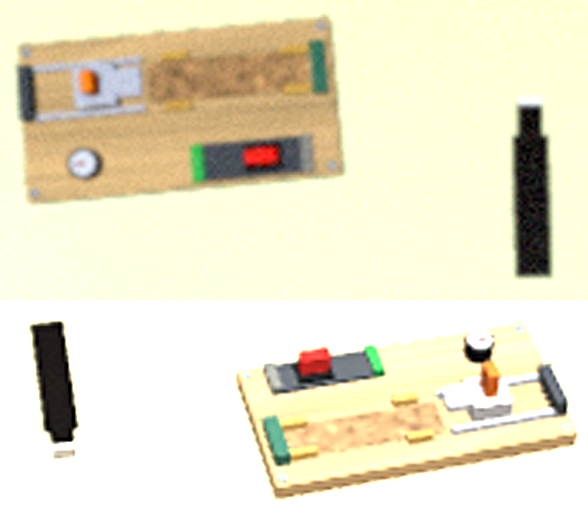

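The white nut end shows on the +x end of the black blank, so this is the ebony. The clamp is part-way along, and the switch is towards its grey end. Now coarse numbers.

```bash
cat >> h.py <<'E'
def mask(c,k):
    h=cv2.cvtColor(c['frame'],cv2.COLOR_RGB2HSV).astype(int); H,S,V=h[...,0],h[...,1],h[...,2]
    m={'orange':(H>5)&(H<16)&(S>190)&(V>110),'red':((H<4)|(H>176))&(S>200)&(V>90),
       'dgreen':(H>65)&(H<95)&(S>80)&(V>25)&(V<120),'lgreen':(H>50)&(H<75)&(S>150)&(V>90),
       'black':(V<45),'white':(S<60)&(V>130)}[k]
    return m.astype('uint8')
def blobs(c,k,amin=6):
    n,l,s,ct=cv2.connectedComponentsWithStats(mask(c,k)); 
    return [(int(s[i,4]),ct[i].round(2).tolist(),s[i,:4].tolist()) for i in range(1,n) if s[i,4]>=amin]
E
python3 - <<'E'
from h import *
t=cam('top');s=cam('scene')
for c in (t,s):
    for k in ['orange','red','dgreen','lgreen','black','white']:
        print(c['name'],k,[b for b in blobs(c,k) if (145<b[1][0]<345 and 170<b[1][1]<280)][:8] if c['name']=='top' else [b for b in blobs(c,k) if (230<b[1][0]<400 and 190<b[1][1]<250)][:8])
E
```

```text
top orange [(15, [178.0, 201.0], [177, 199, 3, 5])]
top red [(45, [234.09, 224.91], [229, 223, 11, 5])]
top dgreen [(48, [252.5, 196.06], [251, 189, 4, 15]), (33, [214.42, 227.3], [213, 223, 4, 10])]
top lgreen [(22, [213.64, 227.82], [213, 223, 3, 10])]
top black [(35, [159.09, 205.2], [157, 197, 4, 16]), (479, [321.34, 237.98], [317, 210, 10, 54]), (53, [236.98, 226.57], [229, 221, 15, 11])]
top white [(42365, [280.03, 227.89], [117, 125, 306, 188]), (24, [176.83, 227.21], [174, 224, 6, 7])]
scene orange [(18, [371.5, 210.33], [370, 208, 4, 6])]
scene red [(48, [320.62, 207.35], [317, 204, 8, 7])]
scene dgreen [(8, [338.5, 210.0], [337, 208, 4, 4]), (49, [309.82, 230.1], [307, 224, 7, 13])]
scene lgreen [(18, [338.0, 206.83], [336, 204, 5, 7])]
scene black [(285, [245.51, 213.2], [239, 197, 13, 34]), (24, [367.75, 205.33], [365, 203, 7, 5]), (30, [320.27, 211.7], [315, 208, 12, 7]), (20, [389.4, 217.8], [386, 212, 8, 11])]
scene white [(21276, [268.37, 230.07], [154, 165, 283, 144]), (135, [368.36, 216.05], [356, 211, 29, 10]), (50, [374.82, 224.0], [361, 221, 29, 7]), (6, [393.5, 226.0], [392, 225, 4, 3]), (8, [311.12, 240.88], [310, 240, 3, 3])]
```

```bash
python3 - <<'E'
from h import *
t=cam('top');s=cam('scene')
for n,a,b in [('orange',(178,201),(371.5,210.3)),('red',(234.1,224.9),(320.6,207.3)),('dgreen',(252.5,196),(309.8,230.1)),('lgreen',(213.6,227.8),(338,206.8)),('black',(321.34,237.98),(245.5,213.2))]:
    p,e=tri(t,a,s,b); print(n,p.round(4),round(e,4))
m=mask(t,'black'); n,l,st,ct=cv2.connectedComponentsWithStats(m)
i=l[238,321]; ys,xs=np.nonzero(l==i)
P=np.array([plane(t,x,y,.018)[:2] for x,y in zip(xs,ys)])
ev=np.linalg.svd(P-P.mean(0))[2][0]; ev*=np.sign(ev[0]); q=(P-P.mean(0))@ev
print(P.mean(0),ev,np.degrees(np.arctan2(ev[1],ev[0])),q.min(),q.max())
st=ctrl.get_state(); V=np.array(cam('wrist')['view'])
T=np.eye(4);T[:3,:3]=R.from_quat(st['tcp_rot']).as_matrix();T[:3,3]=st['eef_pos']
print((V@T).round(4)); print(T.round(4))
E
```

```text
orange [0.591  0.2725 0.0829] 0.0005
red [0.5209 0.0973 0.0463] 0.0003
dgreen [0.6176 0.0419 0.0337] 0.0006
lgreen [0.5114 0.1665 0.03  ] 0.0012
black [ 0.4854 -0.1866  0.0109] 0.0004
[ 0.48531401 -0.18633569] [0.99938421 0.03508859] 2.0108408685097863 -0.0815540389835582 0.09203795355730243
[[ 1.000e+00  6.000e-04 -1.000e-04  8.000e-04]
 [-6.000e-04  9.640e-01 -2.659e-01  1.980e-02]
 [-1.000e-04  2.659e-01  9.640e-01  1.830e-01]
 [ 0.000e+00  0.000e+00  0.000e+00  1.000e+00]]
[[ 4.003e-01 -9.164e-01 -2.000e-04  2.702e-01]
 [-9.164e-01 -4.003e-01  5.000e-04 -6.184e-01]
 [-5.000e-04 -0.000e+00 -1.000e+00  2.021e-01]
 [ 0.000e+00  0.000e+00  0.000e+00  1.000e+00]]
```

step_arm(gripper=[-1, -1, -1, -1, -1, -1, -1, -1, -1, -1, -1, -1, -1, -1, -1, -1, -1, -1], linear=[[-0.502, -0.47, -0.1], [-0.502, -0.47, -0.1], [-0.502, -0.47, -0.1], [-0.502, -0.47, -0.1], [-0.502, -0.47, -0.1], [-0.502, -0.47, -0.1], [-0.502, -0.47, -0.1], [-0.502, -0.47, -0.1], [-0.502, -0.47, -0.1], [-0.502, -0.47, -0.1], [-0.502, -0.47, -0.1], [-0.502, -0.47, -0.1], [-0.502, -0.47, -0.1], [-0.502, -0.47, -0.1], [-0.502, -0.47, -0.1], [-0.502, -0.47, -0.1], [-0.502, -0.47, -0.1], [-0.502, -0.47, -0.1]], delta_rot=[[0, 0, -162], [0, 0, -162], [0, 0, -162], [0, 0, -162], [0, 0, -162], [0, 0, -162], [0, 0, -162], [0, 0, -162], [0, 0, -162], [0, 0, -162], [0, 0, -162], [0, 0, -162], [0, 0, -162], [0, 0, -162], [0, 0, -162], [0, 0, -162], [0, 0, -162], [0, 0, -162]])

```text
time: 2.65
eef_pos: [0.4999, 0.0296, 0.3025]
tcp_rot: [0.672, 0.74, 0.0, 0.0]
contact_force: [-1.3, 0.2, 0.4]
opening: 1.001
```

```bash
python3 - <<'E'
from h import *
import pickle
w=cam('wrist'); save(w,'w1.png'); pickle.dump(w,open('w1.pkl','wb'))
st=ctrl.get_state(); print(st['time'],st['eef_pos'],R.from_quat(st['tcp_rot']).as_matrix().round(3),st['qpos'])
for k in ['orange','red','dgreen','lgreen','black','white']: print(k,blobs(w,k,30))
E
```

```text
2.7 [0.49998438 0.02957203 0.30246914] [[-0.096  0.995  0.   ]
 [ 0.995  0.096  0.   ]
 [-0.     0.    -1.   ]] [-1.43773655e-01 -1.68145097e-01  1.87202446e+00  1.48833715e-05
  1.43763348e+00 -1.81101222e+00]
orange [(89, [438.81, 261.61], [435, 255, 9, 14])]
red [(236, [325.04, 196.04], [313, 191, 24, 11])]
dgreen [(256, [275.97, 254.6], [272, 238, 9, 34]), (333, [4.66, 321.71], [0, 298, 14, 48])]
lgreen [(120, [369.99, 193.33], [367, 179, 7, 26])]
black [(2628, [134.81, 150.12], [123, 95, 25, 118]), (169, [319.34, 186.72], [308, 182, 29, 21]), (786, [534.97, 202.84], [515, 184, 41, 44]), (100, [435.33, 196.17], [431, 189, 13, 19]), (127, [555.28, 200.95], [547, 191, 13, 22]), (168, [461.95, 245.39], [458, 230, 12, 33]), (1740, [549.01, 284.49], [530, 231, 30, 100]), (47675, [277.85, 365.78], [0, 262, 560, 158]), (603, [5.87, 314.31], [0, 286, 16, 60])]
white [(49309, [368.34, 96.62], [159, 2, 376, 263]), (133, [444.53, 200.76], [439, 193, 13, 16]), (57, [49.6, 212.75], [44, 208, 12, 10]), (81, [133.84, 216.33], [126, 213, 17, 7])]
```

View pics/w1.png

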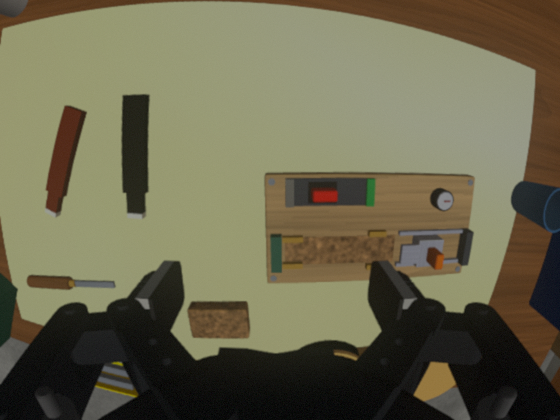

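w1 shows the whole fixture: stop at (276,255), orange (438,259), red (325,196) and gauge (442,200). Ebony is at (135,155) with its white end at (134,216), rosewood at (65,160). A second place for the camera comes next, to get heights.

step_arm(gripper=[-1, -1, -1, -1, -1, -1], linear=[[0.165, 0.056, 0.02], [0.165, 0.056, 0.02], [0.165, 0.056, 0.02], [0.165, 0.056, 0.02], [0.165, 0.056, 0.02], [0.165, 0.056, 0.02]], delta_rot=[[0, 0, 0], [0, 0, 0], [0, 0, 0], [0, 0, 0], [0, 0, 0], [0, 0, 0]])

```text
time: 3.45
eef_pos: [0.5398, 0.1982, 0.2828]
tcp_rot: [0.672, 0.74, 0.0, 0.0]
contact_force: [-0.5, -0.2, 0.8]
opening: 0.996
```

```bash
python3 - <<'E'
from h import *
import pickle
w1=pickle.load(open('w1.pkl','rb'))
w=cam('wrist'); save(w,'w2.png'); pickle.dump(w,open('w2.pkl','wb'))
print(ctrl.get_state()['eef_pos'])
B={}
for k in ['orange','red','dgreen','lgreen','black','white']: B[k]=blobs(w,k,30); print(k,B[k])
for k,a in [('red',(325.04,196.04)),('dgreen',(275.97,254.6)),('lgreen',(369.99,193.33)),('orange',(438.81,261.61))]:
    for b in B[k]: 
        p,e=tri(w1,a,w,b[1])
        if e<.004: print(k,p.round(4),round(e,4))
E
```

```text
[0.5397972  0.19816663 0.28290202]
orange [(153, [333.06, 230.01], [329, 222, 10, 17])]
red [(275, [197.17, 156.14], [185, 150, 26, 13])]
dgreen [(312, [158.91, 221.17], [153, 203, 13, 37])]
lgreen [(194, [253.13, 152.9], [250, 139, 8, 28])]
black [(2057, [535.67, 21.43], [509, 0, 51, 55]), (2074, [43.95, 125.55], [34, 73, 21, 110]), (227, [203.96, 152.27], [187, 143, 30, 24]), (421, [473.8, 168.17], [461, 145, 30, 49]), (37, [334.0, 155.41], [331, 149, 11, 17]), (511, [503.35, 161.53], [485, 148, 32, 37]), (5724, [522.12, 253.51], [485, 193, 75, 135]), (86, [376.38, 215.48], [374, 198, 6, 36]), (570, [554.14, 290.34], [547, 260, 13, 61]), (47836, [278.19, 365.34], [0, 262, 560, 158]), (550, [232.35, 330.45], [192, 323, 76, 27]), (78, [2.58, 342.62], [0, 336, 7, 16])]
white [(40020, [350.24, 81.86], [164, 0, 307, 263]), (258, [344.14, 160.64], [335, 152, 19, 19]), (63, [42.57, 186.7], [37, 184, 13, 6]), (112, [34.59, 315.76], [29, 309, 12, 14])]
red [0.5202 0.0985 0.0546] 0.0002
dgreen [0.6166 0.0422 0.0381] 0.0005
lgreen [0.5134 0.1671 0.0332] 0.0015
orange [0.5901 0.2733 0.0871] 0.0007
```

View pics/w2.png

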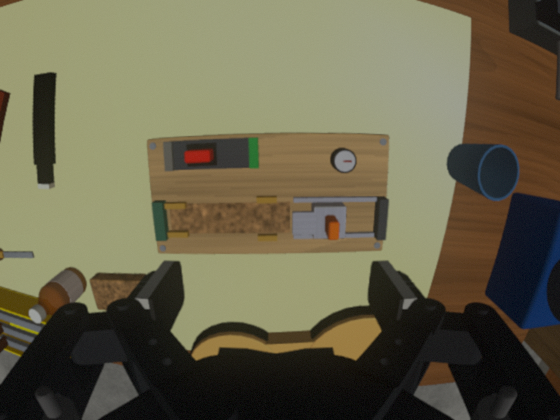

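w2 shows the stop at (160,221), orange grip (333,230), red grip (197,156), gauge (344,160), and the corner screws near (153,146), (383,141), (378,246) and (162,247). The two-view heights fit the text: red 55, stop 38, plate 33, orange 87. Next I get the fixture axes from the screws, stop and guides, and the ebony's pose.

```bash
python3 - <<'E'
from h import *
import pickle
w1=pickle.load(open('w1.pkl','rb'));w2=pickle.load(open('w2.pkl','rb'))
def screw(c,u,v,r=6):
    S=cv2.cvtColor(c['frame'],cv2.COLOR_RGB2HSV)[v-r:v+r+1,u-r:u+r+1,1].astype(float)
    W=np.clip(np.median(S)*.75-S,0,None); 
    yy,xx=np.mgrid[v-r:v+r+1,u-r:u+r+1]
    return (W*xx).sum()/W.sum(),(W*yy).sum()/W.sum(),round(W.sum())
A=[(271,182),(467,183),(458,268),(272,277)];Bp=[(153,146),(383,141),(378,246),(162,247)]
P=[]
for a,b in zip(A,Bp):
    x=screw(w1,*a);y=screw(w2,*b); p,e=tri(w1,x[:2],w2,y[:2]); q=plane(w2,*y[:2],.024);P.append(q)
    print(np.round(x,1),np.round(y,1),p.round(4),round(e,4),q.round(4))
P=np.array(P)
d1=P[1]-P[0];d2=P[2]-P[3];s1=P[3]-P[0];s2=P[2]-P[1]
for d in(d1,d2):print('y',np.linalg.norm(d),np.degrees(np.arctan2(-d[0],d[1])))
for d in(s1,s2):print('x',np.linalg.norm(d),np.degrees(np.arctan2(d[1],d[0])))
print('centre',P.mean(0))
# stop, plates at known heights
for n,uv,z in [('red',(197.17,156.14),.055),('orange',(333.06,230),.087)]: print(n,plane(w2,*uv,z).round(4))
# ebony
for c,uv in ((w1,(135,150)),):
    n,l,s,ct=cv2.connectedComponentsWithStats(mask(c,'black')); m=(l==l[uv[1],uv[0]]).astype('uint8')
    ct=max(cv2.findContours(m,0,cv2.CHAIN_APPROX_NONE)[0],key=len)[:,0]
    Q=np.array([plane(c,u,v,.018)[:2] for u,v in ct],dtype='float32')
    r=cv2.minAreaRect(Q);print(r); print(cv2.boxPoints(r))
    b=Q[(Q[:,0]<np.quantile(Q[:,0],.9))]
    # body side edges: for slices
    for x0 in np.arange(.41,.6,.02):
        k=Q[abs(Q[:,0]-x0)<.006]; k1=k[:,1]; print(round(x0,2),k1.min().round(4),k1.max().round(4))
    print('white',plane(c,133.84,216.33,.014).round(4), 'z tri', [x.round(4) if hasattr(x,'round') else x for x in tri(w1,(133.84,216.33),w2,(42.57,186.7))])
E
```

```text
[ 271.1  181.4 2467. ] [ 152.2  145.7 2390. ] [0.5131 0.0254 0.0242] 0.0002 [0.513  0.0254 0.024 ]
[ 470.1  182.2 1514. ] [ 383.3  141.3 2280. ] [0.4782 0.3409 0.0226] 0.0006 [0.4779 0.3405 0.024 ]
[ 458.9  265.9 1036. ] [ 376.7  245.  1082. ] [0.6229 0.3545 0.0291] 0.0049 [0.6273 0.3564 0.024 ]
[ 273.   277.9 1367. ] [ 161.9  247.9 1782. ] [0.6616 0.042  0.0261] 0.0003 [0.6627 0.0412 0.024 ]
y 0.31709809845356385 6.359598904582346
y 0.3171617170444455 6.393710144630126
x 0.1504619302092125 6.0276226771915065
x 0.15027275476742297 6.051440106606802
centre [0.57023082 0.19086283 0.024     ]
red [0.52   0.0986 0.055 ]
orange [0.5898 0.2733 0.087 ]
((0.4901672601699829, -0.18212075531482697), (0.17741455137729645, 0.04096953570842743), 2.100858688354492)
[[ 0.40076864 -0.16490166]
 [ 0.40227056 -0.20584364]
 [ 0.5795659  -0.19933985]
 [ 0.57806396 -0.15839787]]
0.41 -0.2055 -0.1652
0.43 -0.2045 -0.1643
0.45 -0.2034 -0.1642
0.47 -0.2025 -0.1633
0.49 -0.2018 -0.1626
0.51 -0.2015 -0.1621
0.53 -0.2014 -0.1619
0.55 -0.1998 -0.1635
0.57 -0.1934 -0.1671Traceback (most recent call last):
  File "<stdin>", line 30, in <module>
    return umr_minimum(a, axis, None, out, keepdims, initial, where)
ValueError: zero-size array to reduction operation minimum which has no identity
```

step_arm(gripper=[0, 0, 0, 0, 0, 0, 0, 0, 1, 1, 1, 1, 1], linear=[[0.07, 0.0585, 0.1], [0.07, 0.0585, 0.13], [0.07, 0.0585, 0.15], [0.07, 0.0585, 0.18], [0.07, 0.0585, 0.2], [0.07, 0.0585, 0.22], [0.07, 0.0585, 0.22], [0.07, 0.0585, 0.22], [0.07, 0.0585, 0.22], [0.07, 0.0585, 0.22], [0.07, 0.0585, 0.22], [0.07, 0.0585, 0.22], [0.07, 0.0585, 0.22]], delta_rot=[[0, 0, -0.75], [0, 0, -0.75], [0, 0, -0.75], [0, 0, -0.75], [0, 0, -0.75], [0, 0, -0.75], [0, 0, -0.75], [0, 0, -0.75], [0, 0, -0.75], [0, 0, -0.75], [0, 0, -0.75], [0, 0, -0.75], [0, 0, -0.75]], grip_force=30)

```text
time: 5.12
eef_pos: [0.591, 0.2746, 0.0624]
tcp_rot: [0.667, 0.745, -0.0, -0.0]
contact_force: [0.7, 0.6, -0.6]
opening: 0.001
```

```bash
cat >> h.py <<'E'
C=np.array([.5702,.1909]);a=np.radians(6.25);EX=np.array([np.cos(a),np.sin(a)]);EY=np.array([-np.sin(a),np.cos(a)])
def fix(p): d=np.array(p)[:2]-C; return np.array([d@EX,d@EY])
def stat():
    s=ctrl.get_state(); m=R.from_quat(s['tcp_rot']).as_matrix()
    print('t',round(s['time'],2),'tcp',s['eef_pos'].round(4),'fix',fix(s['eef_pos']).round(4),'yaw',np.degrees(np.arctan2(m[1,0],m[0,0])).round(2),'F',s['contact_force'].round(1),'open',round(s['opening'],3)); return s,m
E
python3 - <<'E'
from h import *
import pickle
w2=pickle.load(open('w2.pkl','rb'))
print('hood tip travel',fix(plane(w2,292,222,.05))-[0,.02]); stat()
c=cam('wrist'); o=blobs(c,'orange',20); print(o)
E
```

```text
hood tip travel [0.02910811 0.01198227]
t 5.12 tcp [0.591  0.2746 0.0624] fix [0.0298 0.081 ] yaw 96.34 F [ 0.7  0.6 -0.6] open 0.001
[(227, [273.33, 245.27], [261, 241, 25, 10])]
```

```bash
python3 - <<'E'
from h import *
c=cam('wrist'); cv2.imwrite('pics/w3.png',cv2.resize(c['frame'][150:320,180:380,::-1],(700,595)))
E
```

```text
(no output)
```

View pics/w3.png

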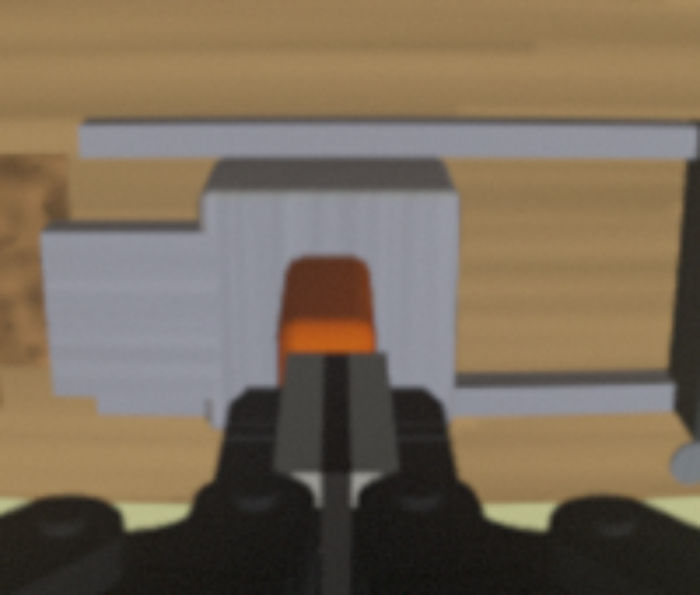

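The fingers shut on nothing (opening 0.001). In the picture the fingertips, at crop row 355, appear about 30 mm higher than the reported TCP and seem to lie over the orange grip. I'll check the real fingertip position against the fixed camera.

```bash
python3 - <<'E'
from h import *
c=cam('scene'); s,m=stat(); V=np.array(c['view'])
def pr(p):
    q=V@np.r_[p,1]; return np.array([c['fx']*q[0]/q[2]+c['cx'],c['fy']*q[1]/q[2]+c['cy']])
im=c['frame'][:,:,::-1].copy()
k=5;u0,v0=320,120
im=cv2.resize(im[v0:v0+120,u0:u0+120],None,fx=k,fy=k,interpolation=cv2.INTER_CUBIC)
for z,col in [(0,(0,0,255)),(.033,(255,0,255))]:
    q=(pr(s['eef_pos']+[0,0,z])-[u0,v0]+.5)*k; print(z,q); cv2.circle(im,tuple(q.astype(int)),4,col,1)
cv2.imwrite('pics/s1.png',im)
E
```

```text
t 5.28 tcp [0.591  0.2746 0.0624] fix [0.0298 0.081 ] yaw 96.34 F [0.1 0.5 0.8] open 0.0
0 [259.14598367 472.62475819]
0.033 [264.62740367 442.25689725]
```

View pics/s1.png

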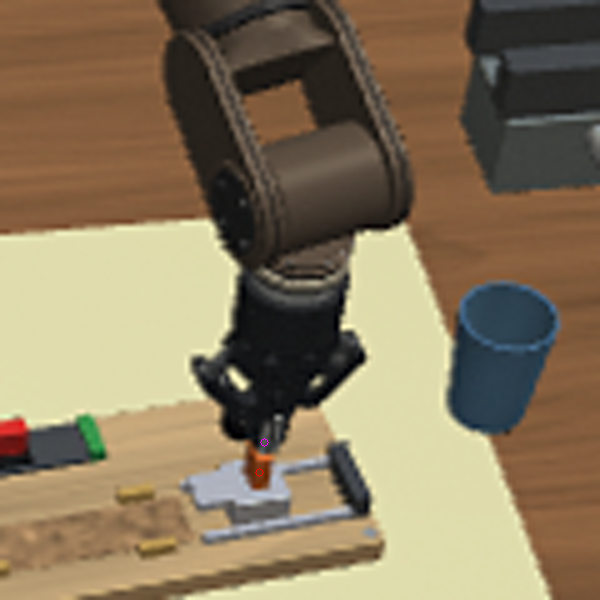

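The fingertips really are above the grip, at about the +33 mm mark. So the fingers end roughly 30 mm behind the reported TCP. I'll calibrate this by gently touching the grip top (z = 88) from above.

step_arm(gripper=[1, 1, 1, 1], linear=[[0, 0, 0.001], [0, 0, 0.002], [0, 0, 0.003], [0, 0, 0.003]], delta_rot=[[0, 0, 0], [0, 0, 0], [0, 0, 0], [0, 0, 0]])

```text
time: 5.78
eef_pos: [0.591, 0.2746, 0.0593]
tcp_rot: [0.667, 0.745, -0.0, -0.0]
contact_force: [0.2, -0.4, -0.0]
opening: 0.003
```

step_arm(gripper=[1, 1, 1], linear=[[0, 0, 0.001], [0, 0, 0.002], [0, 0, 0.002]], delta_rot=[[0, 0, 0], [0, 0, 0], [0, 0, 0]])

```text
time: 6.15
eef_pos: [0.5911, 0.2747, 0.0591]
tcp_rot: [0.667, 0.745, -0.0, -0.0]
contact_force: [-3.0, -1.4, 7.1]
opening: -0.003
```

Contact came at TCP z 0.0592 against the grip top at 0.088, so the fingertips sit 29 mm behind the reported TCP. Now I lift, open and grasp deeper.

step_arm(gripper=[1, 0, 0, 0, 0, 0, 0, 0, 1, 1, 1, 1], linear=[[0, 0, -0.015], [0, 0, -0.015], [0, 0, -0.015], [0, 0, -0.015], [0, 0, -0.015], [0, 0, 0.01], [0, 0, 0.028], [0, 0, 0.028], [0, 0, 0.028], [0, 0, 0.028], [0, 0, 0.028], [0, 0, 0.028]], delta_rot=[[0, 0, 0], [0, 0, 0], [0, 0, 0], [0, 0, 0], [0, 0, 0], [0, 0, 0], [0, 0, 0], [0, 0, 0], [0, 0, 0], [0, 0, 0], [0, 0, 0], [0, 0, 0]])

```text
time: 7.65
eef_pos: [0.5918, 0.2747, 0.0305]
tcp_rot: [0.667, 0.745, 0.001, 0.001]
contact_force: [0.5, -1.8, 2.9]
opening: 0.155
```

step_arm(gripper=[1, 1, 1, 1, 1], linear=[[0.012, 0, 0], [0.024, 0, 0], [0.036, 0, 0], [0.043, 0, 0], [0.043, 0, 0]], delta_rot=[[0, 0, 0], [0, 0, 0], [0, 0, 0], [0, 0, 0], [0, 0, 0]])

```text
time: 8.28
eef_pos: [0.5868, 0.3194, 0.0305]
tcp_rot: [0.667, 0.745, 0.002, 0.0]
contact_force: [-0.5, 0.1, 4.5]
opening: 0.157
```

step_arm(gripper=[1, 1, 1, 1, 1], linear=[[0.002, 0, 0], [0.004, 0, 0], [0.006, 0, 0], [0.008, 0, 0], [0.008, 0, 0]], delta_rot=[[0, 0, 0], [0, 0, 0], [0, 0, 0], [0, 0, 0], [0, 0, 0]])

```text
time: 8.9
eef_pos: [0.5866, 0.3205, 0.0304]
tcp_rot: [0.667, 0.745, -0.003, 0.003]
contact_force: [0.2, -19.3, 9.3]
opening: 0.161
```

```bash
python3 - <<'E'
from h import *
stat()
E
```

```text
t 8.9 tcp [0.5866 0.3205 0.0304] fix [0.0304 0.127 ] yaw 96.39 F [  0.2 -19.3   9.3] open 0.161
```

The clamp is at its open stop: blocked at fixture y 0.127 with a 19 N reaction. The 46 mm moved agrees with the estimated start travel of 12–14 mm. Release, rise, and look over the ebony.

step_arm(gripper=[1, 0, 0, 0, -1, -1, -1, -1, -1, -1, -1, -1, -1, -1, -1, -1, -1], linear=[[-0.006, 0, 0], [-0.006, 0, 0], [-0.006, 0, 0], [-0.006, 0, 0], [-0.006, 0, -0.06], [-0.006, 0, -0.12], [-0.06, -0.025, -0.17], [-0.496, -0.2135, -0.17], [-0.496, -0.2135, -0.17], [-0.496, -0.2135, -0.17], [-0.496, -0.2135, -0.17], [-0.496, -0.2135, -0.17], [-0.496, -0.2135, -0.17], [-0.496, -0.2135, -0.17], [-0.496, -0.2135, -0.17], [-0.496, -0.2135, -0.17], [-0.496, -0.2135, -0.17]], delta_rot=[[0, 0, 0], [0, 0, 0], [0, 0, 0], [0, 0, 0], [0, 0, 0], [0, 0, 0], [0, 0, 0], [0, 0, 4.4], [0, 0, 4.4], [0, 0, 4.4], [0, 0, 4.4], [0, 0, 4.4], [0, 0, 4.4], [0, 0, 4.4], [0, 0, 4.4], [0, 0, 4.4], [0, 0, 4.4]])

```text
time: 11.02
eef_pos: [0.428, -0.1907, 0.1992]
tcp_rot: [0.695, 0.719, 0.0, -0.0]
contact_force: [0.3, 0.5, -0.5]
opening: 0.999
```

```bash
python3 - <<'E'
from h import *
import pickle
stat(); w=cam('wrist'); save(w,'w4.png'); pickle.dump(w,open('w4.pkl','wb'))
for k in ['black','white']: print(k,blobs(w,k,60))
E
```

```text
t 11.03 tcp [ 0.428  -0.1907  0.1992] fix [-0.1829 -0.3638] yaw 91.93 F [ 0.3  0.5 -0.5] open 0.999
black [(370, [8.86, 34.33], [0, 17, 24, 28]), (4217, [276.87, 227.22], [261, 160, 33, 146]), (1411, [39.19, 224.52], [24, 188, 30, 81]), (256, [482.36, 262.08], [471, 253, 28, 25]), (48547, [275.47, 365.63], [0, 261, 560, 159])]
white [(58737, [385.06, 125.37], [115, 30, 445, 220]), (130, [276.5, 309.46], [266, 307, 22, 6])]
```

View pics/w4.png

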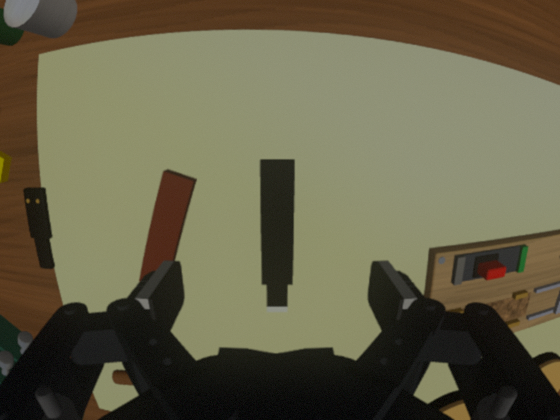

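w4 shows the ebony centred between the open fingers: rear end at row 160, shoulder row 284, white end rows 307–313 at column 276. The rosewood is at (165,225), left of it.

```bash
python3 - <<'E'
from h import *
import pickle
w1=pickle.load(open('w1.pkl','rb'));w=pickle.load(open('w4.pkl','rb'))
n,l,s,ct=cv2.connectedComponentsWithStats(mask(w,'black')); m=l==l[227,277]
L=[];Rr=[]
for v in range(165,283,3):
    xs=np.nonzero(m[v])[0]; L.append(plane(w,xs.min()-.5,v,.018)[:2]);Rr.append(plane(w,xs.max()+.5,v,.018)[:2])
for q in(L,Rr):
    q=np.array(q);p=np.polyfit(q[:,0],q[:,1],1);print('edge yaw',np.degrees(np.arctan(p[0])),'y at .49',np.polyval(p,.49))
vs=np.nonzero(m[:,277])[0];print(vs.min(),vs.max(),'rear top z18',plane(w,277,vs.min()-.5,.018),'z0',plane(w,277,vs.min()-.5,0))
wd=m[:,240:320].sum(1);print('widths',dict(enumerate(wd[278:300],278)))
for z in(.018,.009):print('nut',plane(w,276.5,313,z),'nut back',plane(w,276.5,306.5,z))
print('shoulder',plane(w,277,284.5,.018))
print('nut tri',tri(w1,(133.84,216.33),w,(276.5,309.5)))
h=cv2.cvtColor(w['frame'],cv2.COLOR_RGB2HSV).astype(int);r=(h[...,0]<9)&(h[...,1]>150)&(h[...,2]>40)
for v in(180,200,220,240,260,275):
    xs=np.nonzero(r[v,130:230])[0]+130; print(v,[plane(w,x,v,.018)[:2].round(4) for x in(xs.min(),xs.max())])
E
```

```text
edge yaw 1.942971329731135 y at .49 -0.20367261948447177
edge yaw 1.7817487124601639 y at .49 -0.16863279090469707
160 305 rear top z18 [ 0.39901784 -0.18908229  0.018     ] z0 [ 0.40099138 -0.18891807  0.        ]
widths {278: np.int64(29), 279: np.int64(28), 280: np.int64(28), 281: np.int64(29), 282: np.int64(28), 283: np.int64(27), 284: np.int64(20), 285: np.int64(19), 286: np.int64(19), 287: np.int64(19), 288: np.int64(18), 289: np.int64(19), 290: np.int64(19), 291: np.int64(19), 292: np.int64(19), 293: np.int64(18), 294: np.int64(18), 295: np.int64(18), 296: np.int64(18), 297: np.int64(18), 298: np.int64(18), 299: np.int64(18)}
nut [ 0.59181711 -0.18305877  0.018     ] nut back [ 0.58186605 -0.18340127  0.018     ]
nut [ 0.59772806 -0.18282282  0.009     ] nut back [ 0.58752284 -0.18317407  0.009     ]
shoulder [ 0.54990445 -0.18388851  0.018     ]
nut tri (array([ 0.58654827, -0.18330433,  0.01802222]), np.float64(0.00025858040073072666))
180 [array([ 0.4244, -0.3111]), array([ 0.4242, -0.2931])]
200 [array([ 0.4479, -0.3134]), array([ 0.4473, -0.2926])]
220 [array([ 0.4724, -0.3237]), array([ 0.4715, -0.2997])]
240 [array([ 0.4987, -0.343 ]), array([ 0.4977, -0.3243])]
260 [array([ 0.5259, -0.3501]), array([ 0.5242, -0.3268])]
275 [array([ 0.5477, -0.3586]), array([ 0.5476, -0.3571])]
```

Length checks out (rear 0.4005, shoulder 0.550, nut end 0.591, width about 36–38) and the top is at 18 mm. Grasp at (0.4955, -0.186), yaw matching, with TCP z -0.028 because of the 29 mm tip offset.

step_arm(gripper=[-1, -1, -1, -1, -1, -1, -1, -1, 1, 1, 1, 1, 1, 1], linear=[[0.0024, 0.0676, 0.03], [0.0024, 0.0676, 0.07], [0.0024, 0.0676, 0.12], [0.0024, 0.0676, 0.16], [0.0024, 0.0676, 0.19], [0.0024, 0.0676, 0.21], [0.0024, 0.0676, 0.227], [0.0024, 0.0676, 0.227], [0.0024, 0.0676, 0.227], [0.0024, 0.0676, 0.227], [0.0024, 0.0676, 0.227], [0.0024, 0.0676, 0.227], [0.0024, 0.0676, 0.227], [0.0024, 0.0676, 0.227]], delta_rot=[[0, 0, 0], [0, 0, 0], [0, 0, 0], [0, 0, 0], [0, 0, 0], [0, 0, 0], [0, 0, 0], [0, 0, 0], [0, 0, 0], [0, 0, 0], [0, 0, 0], [0, 0, 0], [0, 0, 0], [0, 0, 0]], grip_force=60)

```text
time: 12.82
eef_pos: [0.4965, -0.1872, -0.0263]
tcp_rot: [0.695, 0.719, 0.0, 0.001]
contact_force: [0.1, 0.8, 6.2]
opening: 0.427
```

```bash
python3 - <<'E'
from h import *
stat()
E
```

```text
t 12.82 tcp [ 0.4965 -0.1872 -0.0263] fix [-0.1144 -0.3678] yaw 91.93 F [0.1 0.8 6.2] open 0.427
```

Grasped: opening 0.427, about 36 mm. The blank-on-bench TCP z of -0.026 gives about -0.002 on the bed. Lift, carry, turn 86° and check above the bed.

step_arm(gripper=[1, 1, 1, 1, 1, 1, 1, 1, 1, 1, 1, 1, 1, 1, 1, 1, 1], linear=[[0, 0, -0.015], [0, 0, -0.045], [0, 0, -0.09], [0.01, 0.004, -0.125], [0.04, 0.015, -0.13], [0.08, 0.03, -0.13], [0.12, 0.045, -0.13], [0.16, 0.06, -0.13], [0.2, 0.075, -0.13], [0.24, 0.09, -0.13], [0.28, 0.105, -0.13], [0.31, 0.115, -0.13], [0.332, 0.12, -0.13], [0.332, 0.12, -0.13], [0.332, 0.12, -0.13], [0.332, 0.12, -0.13], [0.332, 0.12, -0.13]], delta_rot=[[0, 0, 0], [0, 0, 0], [0, 0, 0], [0, 0, 6], [0, 0, 14], [0, 0, 22], [0, 0, 30], [0, 0, 38], [0, 0, 46], [0, 0, 54], [0, 0, 62], [0, 0, 70], [0, 0, 78], [0, 0, 85.7], [0, 0, 85.7], [0, 0, 85.7], [0, 0, 85.7]])

```text
time: 14.95
eef_pos: [0.604, 0.149, 0.1024]
tcp_rot: [0.999, 0.055, -0.0, 0.0]
contact_force: [-0.6, -0.1, -2.2]
opening: 0.426
```

```bash
python3 - <<'E'
from h import *
import pickle
stat(); w=cam('wrist'); save(w,'w5.png'); pickle.dump(w,open('w5.pkl','wb'))
for k in ['orange','dgreen','white','black']: print(k,blobs(w,k,40))
E
```

```text
t 14.95 tcp [0.604  0.149  0.1024] fix [ 0.029  -0.0454] yaw 6.27 F [-0.6 -0.1 -2.2] open 0.426
orange []
dgreen []
white [(41826, [70.54, 154.44], [0, 0, 152, 332]), (3046, [276.03, 22.09], [237, 0, 79, 52]), (34218, [410.05, 152.91], [343, 0, 152, 334]), (909, [165.87, 25.88], [149, 9, 35, 35]), (3335, [539.61, 340.68], [509, 280, 51, 140]), (59, [218.05, 288.58], [212, 285, 10, 10]), (61, [333.16, 288.61], [330, 285, 11, 10]), (133, [13.65, 321.07], [5, 306, 23, 28]), (60, [23.87, 340.68], [14, 336, 20, 13])]
black [(224, [182.89, 38.58], [163, 20, 30, 31]), (52519, [280.0, 320.67], [18, 84, 516, 336])]
```

View pics/w5.png

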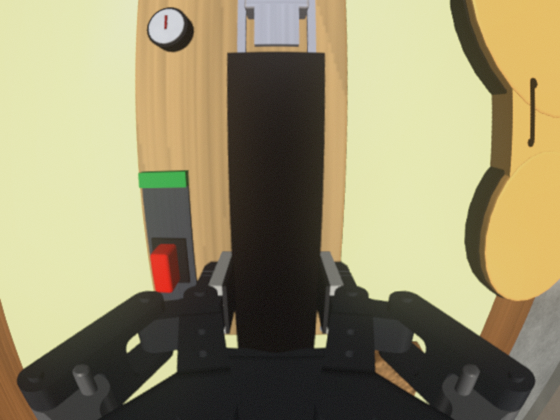

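w5 shows the blank held straight, rear edge row 53, columns 229–325, in line with the clamp carriage (245–307). I'll check it in the fixture frame.

```bash
python3 - <<'E'
from h import *
import pickle
w=pickle.load(open('w5.pkl','rb'))
g=cv2.cvtColor(w['frame'],cv2.COLOR_RGB2GRAY); m=g<45
for v in (60,100,150,200):
    xs=np.nonzero(m[v,200:340])[0]+200; a=fix(plane(w,xs.min()-.5,v,.1467));b=fix(plane(w,xs.max()+.5,v,.1467)); print(v,xs.min(),xs.max(),a.round(4),b.round(4),((a+b)/2).round(4))
c=np.nonzero(m[:200,277])[0].min(); print('rear',c,fix(plane(w,277,c-.5,.1467)))
# carriage hood columns at bright rows
for v in(25,40): 
    r=w['frame'][v,225:330].astype(int); print(v,''.join('%4d'%(x[2]) for x in r[::3]))
lg=blobs(w,'lgreen',60);print('lgreen',lg,fix(plane(w,*lg[0][1],.034)))
rd=blobs(w,'red',60);print('red',rd)
E
```

```text
Traceback (most recent call last):
ValueError: zero-size array to reduction operation minimum which has no identity
```

```bash
python3 - <<'E'
from h import *
import pickle
w=pickle.load(open('w5.pkl','rb'))
g=cv2.cvtColor(w['frame'],cv2.COLOR_RGB2GRAY); m=g<75
for v in (60,70,100,150,200):
    xs=np.nonzero(m[v,200:340])[0]+200
    if len(xs)==0: print(v,g[v,220:335:6]); continue
    a=fix(plane(w,xs.min()-.5,v,.1467));b=fix(plane(w,xs.max()+.5,v,.1467)); print(v,xs.min(),xs.max(),a.round(4),b.round(4),((a+b)/2).round(4))
c=np.nonzero(m[:200,277])[0].min(); print('rear',c,fix(plane(w,277,c-.5,.1467)))
for v in(25,40): print(v,''.join('%4d'%(x[2]) for x in w['frame'][v,225:330:3].astype(int)))
lg=blobs(w,'lgreen',60);print('lgreen',lg,fix(plane(w,*lg[0][1],.034)) if lg else '')
E
```

```text
60 228 323 [0.0105 0.0488] [0.0476 0.0488] [0.0291 0.0488]
70 228 323 [0.0105 0.0448] [0.0476 0.0448] [0.0291 0.0448]
100 228 323 [0.0105 0.0328] [0.0476 0.0328] [0.029  0.0328]
150 228 323 [0.0102 0.0131] [0.0479 0.0131] [0.029  0.0131]
200 230 321 [ 0.0105 -0.0071] [ 0.0476 -0.0071] [ 0.029  -0.0071]
rear 52 [0.02962807 0.05187959]
25  112 115 108 105 159 193 196 110 112 106 191 195 190 196 198 195 194 194 196 199 193 193 198 194 195 115 112 107 196 194 178 119 120 115 109
40  114 113 106 104 163 192 195 112 109 106 192 195 192 195 198 194 194 192 193 198 191 192 199 192 191 116 113 110 191 193 175 117 121 119 114
lgreen [(449, [167.75, 179.35], [145, 172, 40, 15])] [-0.05431235 -0.01701184]
```

Blank centre line is at fixture x 29 and its origin at y -43, so shift +1 mm in x. Lower it.

step_arm(gripper=[1, 1, 1, 1, 1, 1, 1, 1], linear=[[0.001, 0.001, 0.02], [0.001, 0.001, 0.045], [0.001, 0.001, 0.065], [0.001, 0.001, 0.08], [0.001, 0.001, 0.09], [0.001, 0.001, 0.098], [0.001, 0.001, 0.103], [0.001, 0.001, 0.103]], delta_rot=[[0, 0, 0], [0, 0, 0], [0, 0, 0], [0, 0, 0], [0, 0, 0], [0, 0, 0], [0, 0, 0], [0, 0, 0]])

```text
time: 16.0
eef_pos: [0.6053, 0.1485, -0.0006]
tcp_rot: [0.999, 0.054, -0.0, -0.0]
contact_force: [-0.2, 0.5, -1.6]
opening: 0.429
```

step_arm(gripper=[1, 1], linear=[[0, 0, 0.001], [0, 0, 0.001]], delta_rot=[[0, 0, 0], [0, 0, 0]])

```text
time: 16.25
eef_pos: [0.6056, 0.1485, -0.0011]
tcp_rot: [0.999, 0.054, 0.0, -0.0]
contact_force: [0.7, -1.1, -1.1]
opening: 0.431
```

step_arm(gripper=[1, 1, 0.05, -0.2, -0.4, -0.4, -0.4, -0.4], linear=[[0, 0, 0.001], [0, 0, 0.001], [0, 0, 0.001], [0, 0, 0.001], [0, 0, 0.001], [0, 0, -0.0], [0, 0, -0.03], [0, 0, -0.08]], delta_rot=[[0, 0, 0], [0, 0, 0], [0, 0, 0], [0, 0, 0], [0, 0, 0], [0, 0, 0], [0, 0, 0], [0, 0, 0]])

```text
time: 17.25
eef_pos: [0.6032, 0.1482, 0.0768]
tcp_rot: [0.999, 0.054, -0.003, 0.0]
contact_force: [0.4, -0.6, 0.4]
opening: 0.699
```

step_arm(gripper=[-0.4, -0.4, -0.4, -0.4, -0.4], linear=[[-0.05, 0.0, -0.05], [-0.07, 0.0, -0.09], [-0.07, 0.0, -0.12], [-0.07, 0.0, -0.12], [-0.07, 0.0, -0.12]], delta_rot=[[0, 0, 0], [0, 0, 0], [0, 0, 0], [0, 0, 0], [0, 0, 0]])

```text
time: 17.88
eef_pos: [0.5351, 0.1408, 0.1972]
tcp_rot: [0.999, 0.054, -0.001, 0.0]
contact_force: [-1.1, 0.0, 0.7]
opening: 0.7
```

```bash
python3 - <<'E'
from h import *
stat(); w=cam('wrist'); t=cam('top'); s=cam('scene')
a=cv2.resize(t['frame'][175:250,145:270,::-1],(560,336),interpolation=cv2.INTER_CUBIC)
b=cv2.resize(s['frame'][190:250,290:402,::-1],(560,300),interpolation=cv2.INTER_CUBIC)
cv2.imwrite('pics/f1.png',np.clip(np.vstack([a,b])[:600]*1.5,0,255).astype('uint8'))
save(w,'w6.png')
E
```

```text
t 17.88 tcp [0.5351 0.1408 0.1972] fix [-0.0403 -0.046 ] yaw 6.24 F [-1.1  0.   0.7] open 0.7
```

View pics/f1.png

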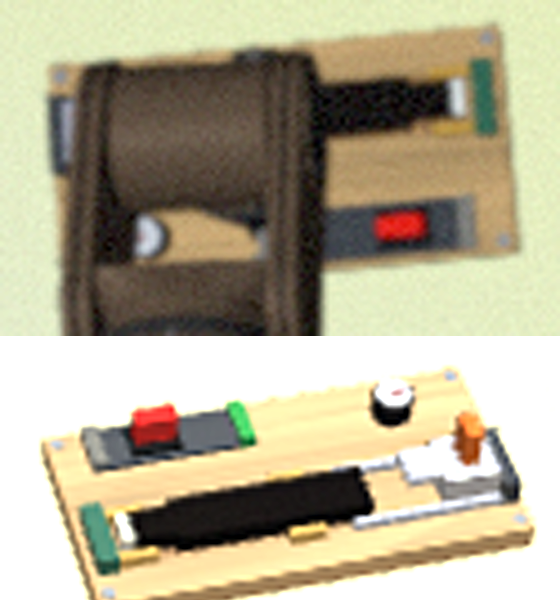

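The blank lies between both guide pairs, with the white end just short of the green stop and the rear end free ahead of the open carriage. Now grip the orange block across its 24 mm side, which needs no turn.

step_arm(gripper=[-0.2, -0.2, -0.2, -0.2, -0.2, -0.2, -0.2, -0.2, 1, 1, 1, 1], linear=[[0.02, -0.05, 0], [0.045, -0.11, 0.02], [0.0703, -0.173, 0.05], [0.0703, -0.173, 0.08], [0.0703, -0.173, 0.12], [0.0703, -0.173, 0.15], [0.0703, -0.173, 0.166], [0.0703, -0.173, 0.166], [0.0703, -0.173, 0.166], [0.0703, -0.173, 0.166], [0.0703, -0.173, 0.166], [0.0703, -0.173, 0.166]], delta_rot=[[0, 0, 0], [0, 0, 0], [0, 0, 0], [0, 0, 0], [0, 0, 0], [0, 0, 0], [0, 0, 0], [0, 0, 0], [0, 0, 0], [0, 0, 0], [0, 0, 0], [0, 0, 0]])

```text
time: 19.52
eef_pos: [0.5854, 0.3206, 0.0346]
tcp_rot: [0.999, 0.055, -0.002, 0.0]
contact_force: [-6.2, -1.5, 5.4]
opening: 0.267
```

```bash
python3 - <<'E'
from h import *
stat()
E
```

```text
t 19.52 tcp [0.5854 0.3206 0.0346] fix [0.0292 0.1273] yaw 6.25 F [-6.2 -1.5  5.4] open 0.267
```

step_arm(gripper=[1, 1, 1, 1, 1, 1, 1], linear=[[0, 0.01, 0], [0, 0.02, 0], [0, 0.03, 0], [0, 0.04, 0], [0, 0.048, 0], [0, 0.054, 0], [0, 0.054, 0]], delta_rot=[[0, 0, 0], [0, 0, 0], [0, 0, 0], [0, 0, 0], [0, 0, 0], [0, 0, 0], [0, 0, 0]])

```text
time: 20.4
eef_pos: [0.5914, 0.2673, 0.0346]
tcp_rot: [0.999, 0.054, -0.001, -0.0]
contact_force: [-5.7, 1.1, 4.7]
opening: 0.265
```

step_arm(gripper=[1, 1, 1, 1, 1], linear=[[0, 0.003, 0], [0, 0.006, 0], [0, 0.009, 0], [0, 0.01, 0], [0, 0.01, 0]], delta_rot=[[0, 0, 0], [0, 0, 0], [0, 0, 0], [0, 0, 0], [0, 0, 0]])

```text
time: 21.02
eef_pos: [0.5921, 0.2618, 0.0347]
tcp_rot: [0.999, 0.054, -0.001, -0.004]
contact_force: [-6.9, 11.4, 2.8]
opening: 0.263
```

```bash
python3 - <<'E'
from h import *
stat()
E
```

```text
t 21.02 tcp [0.5921 0.2618 0.0347] fix [0.0294 0.0681] yaw 6.19 F [-6.9 11.4  2.8] open 0.263
```

step_arm(gripper=[1, 1, 1], linear=[[0, 0.002, 0], [0, 0.003, 0], [0, 0.003, 0]], delta_rot=[[0, 0, 0], [0, 0, 0], [0, 0, 0]])

```text
time: 21.4
eef_pos: [0.5921, 0.2619, 0.0347]
tcp_rot: [0.999, 0.054, -0.0, -0.007]
contact_force: [-6.4, 19.4, 0.4]
opening: 0.271
```

```bash
python3 - <<'E'
from h import *
stat(); w=cam('wrist'); save(w,'w7.png'); b=blobs(w,'red',40); print(b)
for x in b: print(fix(plane(w,*x[1],.05)))
E
```

```text
t 21.4 tcp [0.5921 0.2619 0.0347] fix [0.0295 0.0682] yaw 6.16 F [-6.4 19.4  0.4] open 0.271
[]
```

Pressing harder (19 N) gave no further movement, so the clamp is home, 59 mm from the open stop. Release and go to the red switch.

step_arm(gripper=[1, 0.3, 0, 0, 0, 0, 0, 0, 0, 0, 0, 0, 0, 0, 0], linear=[[0, -0.007, 0], [0, -0.007, 0], [0, -0.007, 0], [0, -0.007, 0], [0, -0.007, -0.03], [0, -0.007, -0.07], [0, 0, -0.1], [-0.03, 0.05, -0.1], [-0.06, 0.1, -0.1], [-0.0885, 0.146, -0.1], [-0.0885, 0.146, -0.08], [-0.0885, 0.146, -0.04], [-0.0885, 0.146, 0], [-0.0885, 0.146, 0.023], [-0.0885, 0.146, 0.023]], delta_rot=[[0, 0, 0], [0, 0, 0], [0, 0, 0], [0, 0, 0], [0, 0, 0], [0, 0, 0], [0, 0, 0], [0, 0, 0], [0, 0, 0], [0, 0, 0], [0, 0, 0], [0, 0, 0], [0, 0, 0], [0, 0, 0], [0, 0, 0]])

```text
time: 23.32
eef_pos: [0.5201, 0.0987, 0.0075]
tcp_rot: [0.999, 0.054, -0.002, -0.0]
contact_force: [-0.7, -0.6, 0.6]
opening: 0.498
```

step_arm(gripper=[1, 1, 1, 1], linear=[[0, 0, 0], [0, 0, 0], [0, 0, 0], [0, 0, 0]], delta_rot=[[0, 0, 0], [0, 0, 0], [0, 0, 0], [0, 0, 0]])

```text
time: 23.82
eef_pos: [0.5196, 0.0986, 0.011]
tcp_rot: [0.998, 0.055, -0.003, 0.001]
contact_force: [-9.0, -2.9, 8.7]
opening: 0.171
```

```bash
python3 - <<'E'
from h import *
stat()
E
```

```text
t 23.82 tcp [0.5196 0.0986 0.011 ] fix [-0.0603 -0.0862] yaw 6.31 F [-9.  -2.9  8.7] open 0.171
```

step_arm(gripper=[1, 1, 1, 1, 1, 1, 1], linear=[[0, -0.008, -0.002], [0, -0.016, -0.002], [0, -0.024, -0.002], [0, -0.032, -0.002], [0, -0.04, -0.002], [0, -0.046, -0.002], [0, -0.046, -0.002]], delta_rot=[[0, 0, 0], [0, 0, 0], [0, 0, 0], [0, 0, 0], [0, 0, 0], [0, 0, 0], [0, 0, 0]])

```text
time: 24.7
eef_pos: [0.5155, 0.1354, 0.0111]
tcp_rot: [0.998, 0.058, -0.003, 0.009]
contact_force: [-3.8, -34.5, -1.5]
opening: 0.17
```

step_arm(gripper=[1, 1, 1, 1, 1], linear=[[0, -0.003, 0], [0, -0.006, 0], [0, -0.009, 0], [0, -0.009, 0], [0, -0.009, 0]], delta_rot=[[0, 0, 0], [0, 0, 0], [0, 0, 0], [0, 0, 0], [0, 0, 0]])

```text
time: 25.32
eef_pos: [0.5154, 0.1358, 0.011]
tcp_rot: [0.998, 0.06, -0.004, 0.017]
contact_force: [-3.1, -61.7, -0.6]
opening: 0.168
```

```bash
python3 - <<'E'
from h import *
stat()
E
```

```text
t 25.32 tcp [0.5154 0.1358 0.011 ] fix [-0.0604 -0.0488] yaw 6.92 F [ -3.1 -61.7  -0.6] open 0.168
```

Blocked after 37.4 mm. That is either the end stop or something in the way. I'll let go, rise and look.

step_arm(gripper=[1, 1, 0.3, 0, 0, 0, 0, 0, 0, 0, 0], linear=[[0, 0.012, 0], [0, 0.017, 0], [0, 0.017, 0], [0, 0.017, 0], [0, 0.017, 0], [0, 0.017, -0.03], [0, 0.03, -0.08], [0, 0.08, -0.13], [0, 0.13, -0.18], [0, 0.13, -0.18], [0, 0.13, -0.18]], delta_rot=[[0, 0, 0], [0, 0, 0], [0, 0, 0], [0, 0, 0], [0, 0, 0], [0, 0, 0], [0, 0, 0], [0, 0, 0], [0, 0, 0], [0, 0, 0], [0, 0, 0]])

```text
time: 26.7
eef_pos: [0.5306, 0.0245, 0.192]
tcp_rot: [0.999, 0.054, 0.001, -0.0]
contact_force: [-0.0, -0.5, -0.3]
opening: 0.499
```

```bash
python3 - <<'E'
from h import *
import pickle
stat(); w=cam('wrist'); save(w,'w8.png'); pickle.dump(w,open('w8.pkl','wb'))
for k,z in [('red',.058),('lgreen',.034),('orange',.088)]:
    for b in blobs(w,k,40):
        x,y,W,H=b[2]; print(k,b,fix(plane(w,*b[1],z)),'y ends',fix(plane(w,x+W/2,y-.5,z))[1],fix(plane(w,x+W/2,y+H-.5,z))[1])
E
```

```text
t 26.7 tcp [0.5306 0.0245 0.192 ] fix [-0.0575 -0.1611] yaw 6.18 F [-0.  -0.5 -0.3] open 0.499
red (519, [272.4, 79.86], [264, 63, 17, 35]) [-0.05981141 -0.05074522] y ends -0.03400334169110875 -0.06750825597418657
lgreen (369, [272.01, 51.49], [254, 47, 37, 10]) [-0.06031802 -0.01774485] y ends -0.012413789037498733 -0.02306429554417907
```

View pics/w8.png

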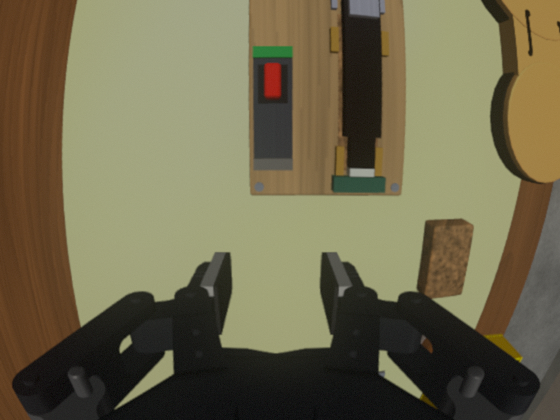

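w8 shows the red grip at (272,80) below the green plate (272,51), on a dark slider base. The grey plate is at (272,164). The blank lies with its white end at (361,172), against the stop. I'll check the switch travel against the middle of the track.

```bash
python3 - <<'E'
from h import *
import pickle
w=pickle.load(open('w8.pkl','rb'))
g=w['frame'].astype(int)
for u in (262,286):
    print(u,[(v,tuple(map(int,g[v,u]))) for v in range(44,112,3)])
col=g[150:176,272].tolist(); print(list(zip(range(150,176),[tuple(c) for c in col])))
for v in (157.5,158.5,170.5): print(v,fix(plane(w,272,v,.034)))
for v in (56.5,62,66,100,103): print(v,fix(plane(w,272,v,.032)))
print('nut',fix(plane(w,361,168,.042)),fix(plane(w,361,176.5,.042)),'blank cols',[fix(plane(w,u,120,.042))[0] for u in (343,381)])
E
```

```text
262 [(44, (146, 119, 81)), (47, (43, 122, 57)), (50, (47, 122, 58)), (53, (46, 122, 57)), (56, (45, 114, 56)), (59, (56, 56, 56)), (62, (58, 59, 57)), (65, (42, 44, 36)), (68, (41, 39, 33)), (71, (43, 41, 35)), (74, (42, 41, 35)), (77, (43, 40, 33)), (80, (40, 36, 31)), (83, (42, 40, 34)), (86, (40, 37, 31)), (89, (38, 35, 31)), (92, (39, 38, 32)), (95, (40, 37, 31)), (98, (41, 40, 35)), (101, (42, 38, 34)), (104, (53, 54, 52)), (107, (56, 57, 56)), (110, (56, 57, 55))]
286 [(44, (142, 116, 76)), (47, (44, 122, 58)), (50, (43, 119, 54)), (53, (45, 120, 57)), (56, (41, 111, 51)), (59, (55, 54, 55)), (62, (55, 57, 55)), (65, (43, 40, 35)), (68, (42, 38, 35)), (71, (40, 36, 32)), (74, (42, 39, 35)), (77, (40, 37, 32)), (80, (40, 36, 32)), (83, (40, 36, 31)), (86, (39, 34, 31)), (89, (40, 37, 31)), (92, (41, 37, 31)), (95, (36, 32, 29)), (98, (40, 35, 30)), (101, (40, 37, 32)), (104, (56, 55, 55)), (107, (56, 54, 54)), (110, (58, 57, 58))]
[(150, (58, 59, 57)), (151, (60, 59, 59)), (152, (57, 58, 56)), (153, (58, 59, 57)), (154, (59, 58, 59)), (155, (58, 59, 57)), (156, (59, 57, 58)), (157, (61, 64, 59)), (158, (74, 74, 68)), (159, (88, 85, 78)), (160, (92, 89, 80)), (161, (91, 89, 82)), (162, (91, 90, 81)), (163, (91, 90, 82)), (164, (92, 90, 83)), (165, (93, 90, 84)), (166, (91, 90, 81)), (167, (92, 90, 82)), (168, (91, 90, 82)), (169, (101, 96, 81)), (170, (120, 105, 80)), (171, (137, 114, 78)), (172, (140, 116, 79)), (173, (140, 116, 79)), (174, (140, 116, 78)), (175, (139, 115, 78))]
157.5 [-0.06056792 -0.12645232]
158.5 [-0.06057142 -0.12747576]
170.5 [-0.06061531 -0.13981469]
56.5 [-0.0603493  -0.02263899]
62 [-0.06035638 -0.02847189]
66 [-0.06036193 -0.03268982]
100 [-0.06042297 -0.06792155]
103 [-0.06042955 -0.07099254]
nut [ 0.02992929 -0.1352945 ] [ 0.03035456 -0.1440784 ] blank cols [np.float64(0.009783055580691124), np.float64(0.049575368206700283)]
```

Switch: the track runs from -127 to -23, so "on" is -50. The grip reads -50.7 by camera and -48.8 by contact, which is on. The nut end is at -144, against the stop. Last, check the clamp and bystanders from the fixed cameras.

```bash
python3 - <<'E'
from h import *
s=cam('scene');t=cam('top');stat()
for b in blobs(s,'orange',6):
    if 330<b[1][0]<400 and 190<b[1][1]<250: print('orange scene',b,fix(plane(s,*b[1],.083)))
for b in blobs(t,'orange',6):
    if 150<b[1][0]<260 and 180<b[1][1]<240: print('orange top',b,fix(plane(t,*b[1],.083)))
o=cv2.imread('pics/scene0.png').astype(int); d=np.abs(o-s['frame'][:,:,::-1]).sum(2)>60
n,l,st,c=cv2.connectedComponentsWithStats(d.astype('uint8'))
print([(st[i].tolist()) for i in range(1,n) if st[i,4]>12])
E
```

```text
t 26.85 tcp [0.5287 0.0259 0.189 ] fix [-0.0592 -0.1595] yaw 6.32 F [ 0.5  0.1 -0.2] open 0.501
orange scene (19, [368.63, 211.32], [367, 208, 4, 8]) [0.03208237 0.0671886 ]
orange top (13, [181.38, 200.38], [180, 198, 3, 6]) [0.03043691 0.06775748]
[[94, 0, 250, 183, 15357], [238, 196, 15, 40, 406], [314, 202, 22, 12, 194], [365, 207, 13, 17, 111], [311, 215, 57, 19, 542]]
```

```bash
python3 - <<'E'
from h import *
stat(); print(ctrl.sign_off())
E
```

```text
t 26.85 tcp [0.5287 0.0259 0.189 ] fix [-0.0592 -0.1595] yaw 6.32 F [ 0.5  0.1 -0.2] open 0.501
the job is handed in; nothing more can be done
None
```

The job is done and handed in at 26.9 s of the 69 s allowed. I slid the clamp to its open stop, laid the ebony blank in the bed with its white end to the green stop, and let go. Then I closed the clamp over it and slid the red switch to its green end.

**Last checks** (fixture frame):
- **Blank:** nut end at y = -144 mm, on the centre line (x ≈ 30 mm). I judged it flat only from the pictures and the clamp closing freely.
- **Clamp:** grip at y ≈ 67.5 mm, against about 67 mm for home. It was blocked at 19 N after 59 mm of travel.
- **Switch:** grip at y = -50.7 mm by camera and -48.8 mm by contact, against -50 mm expected for on.
- **Everything else:** the scene camera showed changes only at the arm, the blank, the clamp and the switch. The robot was clear of everything.

**What disagreed or went wrong:**
- **Fingertip offset:** the fingertips sit about 29 mm behind the reported TCP, so the first clamp grasp closed above the grip. I calibrated this with a light touch on the grip top and allowed for it in every later move.
- **Switch force:** it moved only 37 mm because it started part-way along. The push ended against the stop with about 62 N at the wrist, below the 120 N limit but more than intended.

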